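# Stamp from behind the standing things

### The job

The rubber stamp in the desk caddy is boxed in by a torch, a glue stick and a lip balm: first stand all three upright in the shallow cork-lined tray, then take the stamp out and stand it, knob up, in the middle of the cream note pad with its block lengthwise along the pad. Then put the torch, the glue stick and the lip balm back, upright, each in the middle of the very caddy pocket in which it stood at the start. Do not disturb the eraser, the binder clip and the tape roll that lie about.

Things in the scene. Friction and masses are not known exactly. Their poses are not given: they have to be found in the camera images.
- caddy: Pale wood desk caddy, fixed, 109x123x24 mm. Origin: underside centre; +x its back. Floor 4 mm up, walls 3 thick, 24 high. Three 40x40 pockets, centres (x,y) +31.5,+38.5; +31.5,-38.5; -31.5,0, hold torch, glue stick, lip balm, shuffled. Stamp's pocket: 60 (x) by 31 (y), centre +21.5,0. In front corners at -31.5,+-40.5, fixed: binder clip (38 high), sharpener. Two slim slots stay empty
- torch: Small dark metal torch standing on its wider lens end, 27 mm diameter at the foot, about 22 mm or more above, 92 mm tall. Origin: centre of its underside, z up. Round: its yaw does not matter. Loose, about 70 g
- glue_stick: Glue stick, a white cylinder with a band round it, 26 mm diameter, 90 mm tall, standing. Origin: centre of its underside, z up. Loose, about 30 g
- lip_balm: Lip balm, a plain pinkish cylinder, the slimmest and shortest of the three, 19 mm diameter, 68 mm tall, standing. Origin: centre of its underside, z up. Loose, about 15 g
- stamp: Wooden hand stamp standing in the caddy's narrow pocket: block 24 mm (x) by 54 mm (y) and 17 mm high at the foot, above it a neck 20 mm thick (17 to 35 mm up) and a round knob up to 24 mm thick (35 to 68 mm up). Origin: centre of its underside, z up, y along the block. Loose, about 50 g. At the start its y lies along the caddy's x
- tray: Shallow dark wooden tray with a cork floor, fixed, 100 x 190 x 12 mm (x, y, z). Origin: centre of its underside, y along its length. Floor 4 mm above the origin, rim 4 mm thick and 12 mm high: things stand on the inside area of 92 x 182 mm. (Not the big white tray on legs at the back, which carries the laptop: that is fixed furniture from x = 0.62 m on; keep the arm clear of it)
- pad: Pad of cream notes lying flat, fixed, 62 mm (x) by 92 mm (y). Origin: centre of its underside, y along its length. Things stand on it 6 mm above the origin (its curling top sheet, which reaches 11 mm, is only seen, not felt)
- eraser: Bystander: eraser lying on the desk, 22 x 50 x 13 mm. Origin: centre of its underside
- binder_clip: Bystander: black binder clip standing on the desk, 32 x 23 x 38 mm. Origin: centre of its underside
- tape_roll: Bystander: roll of paper tape lying flat on the desk, 50 mm diameter, 15 mm high. Origin: centre of its underside

How it is judged:
By the outcome, as a careful person would: the job done as asked, in the order asked, and still so for the second after the job is handed in, with the robot touching nothing.
It also fails if it takes over 136 s, if anything falls off the work surface, if the arm or the gripper's body presses on something with over 40 N, if the wrist force passes 120 N, or if a joint passes its speed limit or range.

### The arm

A 7-joint arm with a two-finger parallel gripper is mounted at the origin on a cart in front of the work surface, level with it; the furniture and walls round the work are solid. World frame = base frame: x ahead of the robot, y to its left, z up, the work surface at z = 0. Lengths are in mm, angles in rad, forces in N, time in s.
With the tool pointing down it reaches from about 425 to 825 mm from the base axis. Payload 3.6 kg.
Tool frame: the origin (TCP) lies midway between the tips of the shut fingers; the grasp point (between the pads) lies 19 mm behind it (arm.grasp_offset is the distance from the TCP to the grasp point, in mm); z points along the fingers, y is the line along which they close (so a half turn about z gives the same grasp; the last joint's range is limited). The gripper opens to 93 mm and grips with 3 to 60 N. Pads are 15 mm wide; open, the fingers measure 128 mm over their backs; the gripper's body (75 mm by 188 mm) begins 65 mm behind the grasp point.
Start: joints at [-1.367, 0.615, -0.013, 1.423, 0.008, 1.103, -0.04], TCP at [148.025, 632.889, 191.54] pointing down, gripper open.
Joint ranges: [-3.12, 3.12], [-0.3, 2.06], [-1.34, 1.32], [0.26, 2.42], [-1.36, 4.5], [0.01, 1.98], [-2.84, 2.84]. Speed limits (rad/s): [2.79, 2.79, 3.14, 3.14, 3.14, 3.14, 3.14].

### API

Orientations are given as a 3x3 rotation matrix whose columns are the frame's x, y, z axes.
In Python, from workcell import sensors, vision, ticket, arm gives the robot as it stands. The module is installed in compiled form; this text tells all that it offers.
- The arm moves only by the shell command python3 -m crank 'ROWS'. ROWS is text: rows parted by semicolons, each of 5 numbers parted by spaces: the finger opening in m, from 0 to 0.093, then the shift along the tool's x, y, z in m, then the turn about the tool's z in degrees. A call has exactly 5 rows; each row is the pose to reach, as a shift and turn from the pose commanded when the call began, along the tool's axes at that moment; what a row does not reach only later rows make up. A row lasts 1/8 s, in which the tool goes at most 62.5 mm and 10.7 degrees, less where a joint would pass 70% of its speed; a pose out of reach is approached as far as the arm can. A call with a gripper value outside its range is refused whole. The fingers move at their own pace and stop on an object; the grip force is fixed at half the most. Time passes only in rows, so rows that repeat a pose let the fingers close, or fill a call up. It gives the time, the measured TCP pose, the force, the opening and the grip force at its end, in the units of the state.
- sensors.sense(): the state, without advancing time (a new reading comes with each control period).
- vision.read_camera(name): name is "scene" or "top" or "wrist"; returns (picture, depth): 400x640x3 uint8, blue, green, red; 400x640 float32, mm along the optical axis (not along the pixel's ray), 0 where there is no reading.
- vision.camera_info(name): a dict with "camera_matrix" (3x3 intrinsics, pixels), "rvec" (rotation vector, rad) and "tvec" (3), from world to camera coordinates, as OpenCV has them. Camera axes: x right, y down, z forward; pixel columns grow to the right and rows downward; lengths in mm; the calibration is good to about 2 mm. A picture is of the moment at which its call begins: read the wrist's pose just before it. camera_info takes no time and is no camera call; for the wrist camera it gives the pose at the moment of the call.
- ticket.hand_in(): hands the job in; it is judged then, once.
The state is a dict: "clock": time; "joints": joint angles; "dq": joint speeds; "joint_efforts": joint torques, N m; "ee_pos": TCP position; "ee_rot": TCP orientation; "wrist_force": force on the tool from outside, world axes, zero at the start; "ft_torque": the same for the moment, N m; "opening": opening from 0.0 (shut) to 1.0 (fully open); "grip_force": force on a finger pad.
Only numpy, scipy, OpenCV 4.12 (cv2) and the standard library are available. Lean on these libraries where they do the work, as an engineer would, in place of code of your own. Each camera call takes 0.05 s, during which the arm holds its last target. There are 200 camera calls.

## Working session

There is one attempt and no reset: what is moved stays moved. The work goes in short steps, Python scripts to look and compute and a shell command to move; the robot and the scene stay as the last step left them, time stands still between calls to the robot, and variables do not carry over. Pictures are saved under pics/ and viewed, at most 14 in all, crops included, and the job is handed in when it is done.

```bash
mkdir -p pics; cat > h.py <<'E'
import numpy as np, cv2
from workcell import sensors, vision, ticket, arm
def cam(n):
    i=vision.camera_info(n); K=np.array(i["camera_matrix"],float); R=cv2.Rodrigues(np.array(i["rvec"],float))[0]; t=np.array(i["tvec"],float).ravel()
    return K,R,t
def ray(c,u,v,z):
    K,R,t=c; d=R.T@np.linalg.solve(K,[u,v,1.]); o=-R.T@t
    return o+d*(z-o[2])/d[2]
def cloud(c,D):
    K,R,t=c; v,u=np.mgrid[:D.shape[0],:D.shape[1]]
    P=np.stack([(u-K[0,2])/K[0,0]*D,(v-K[1,2])/K[1,1]*D,D],-1)
    return (P-t)@R
def st():
    s=sensors.sense(); return s
E
python3 - <<'E'
from h import *
s=st(); print(s["clock"],s["ee_pos"],np.round(s["ee_rot"],3).tolist(),s["opening"],arm.grasp_offset)
for n in ("scene","top"):
    I,D=vision.read_camera(n); c=cam(n); cv2.imwrite(f"pics/{n}0.png",I); np.savez(n+"0.npz",I=I,D=D)
    print(n,-c[1].T@c[2],c[1][2],c[0].ravel())
E
```

```text
0.0 [147.8470143  632.09102536 190.39708931] [[-0.974, 0.228, -0.0], [0.228, 0.974, -0.002], [-0.0, -0.003, -1.0]] 0.9960419051399316 18.8
scene [-341.8072298  -684.59813886  704.71769141] [ 0.68330833  0.53044213 -0.50171792] [459.12779833   0.         321.00779331   0.         459.12779833
 200.38964965   0.           0.           1.        ]
top [ 464.68894822    7.17631015 1101.13563066] [ 0.04844432 -0.02059374 -0.99861356] [439.07983845   0.         321.25079185   0.         439.07983845
 198.04783929   0.           0.           1.        ]
```

View pics/top0.png

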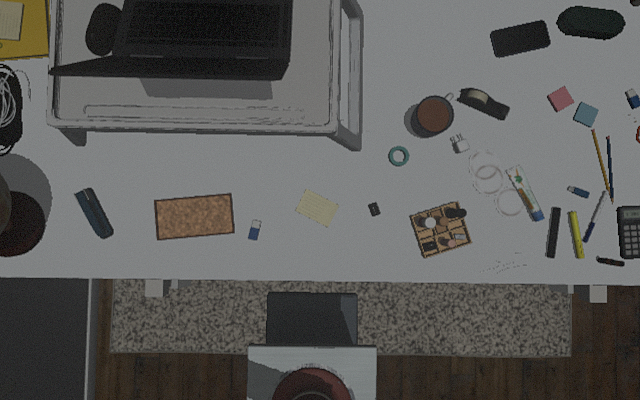

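View pics/scene0.png

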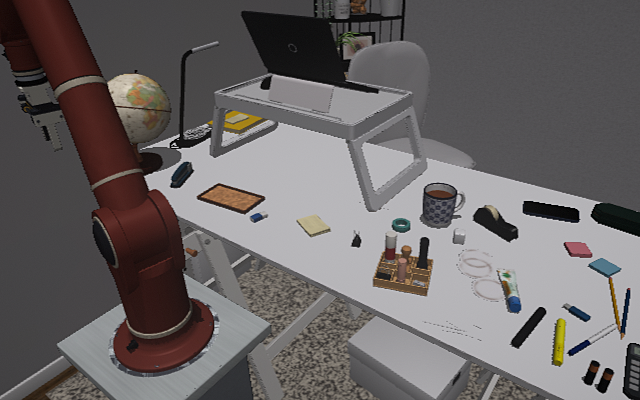

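The top view shows the tray at (194,216), the pad at (317,207), and the caddy at (440,230). The eraser is at (255,230), the clip at (374,209) and the tape at (398,156). In the scene view the white glue stick (390,245) and dark torch (424,252) stand at the back of the caddy, and the lip balm (403,268) at its front. I'll zoom in on these next.

```bash
python3 - <<'E'
from h import *
I=np.load("top0.npz")["I"]
a=cv2.resize(I[190:270,395:485],None,fx=6,fy=6,interpolation=cv2.INTER_CUBIC)
cv2.imwrite("pics/c1.png",cv2.convertScaleAbs(a,alpha=1.5))
D=np.load("top0.npz")["D"]; c=cam("top"); P=cloud(c,D)
hsv=cv2.cvtColor(I,cv2.COLOR_BGR2HSV)
def rect(name,m,z,roi):
    M=np.zeros(m.shape,np.uint8); x0,y0,x1,y1=roi; M[y0:y1,x0:x1]=m[y0:y1,x0:x1]*255
    M=cv2.morphologyEx(M,cv2.MORPH_CLOSE,np.ones((3,3)))
    k=max(cv2.findContours(M,0,1)[0],key=cv2.contourArea)
    w=np.array([ray(c,u,v,z)[:2] for u,v in k[:,0]],np.float32)
    print(name,cv2.minAreaRect(w),len(k), "mean z", np.median(P[...,2][M>0]))
sat=hsv[...,1]
print(hsv[216,194],hsv[207,317],hsv[250,430],hsv[240,290])
rect("tray",(sat>60),12,(140,180,245,250))
rect("pad",(sat>25),6,(285,180,350,235))
rect("caddy",(sat>60),24,(400,190,480,270))
rect("eraser",(sat>40)|(hsv[...,2]>230),13,(245,212,266,245))
rect("clip",(hsv[...,2]<80),25,(360,195,390,222))
rect("tape",(sat>60),15,(380,140,415,172))
# tall points near caddy
X=P[190:270,395:485].reshape(-1,3); X=X[(X[:,2]>55)&(X[:,2]<110)]
lab=None
for lo,hi in((84,100),(60,74)):
    Y=X[(X[:,2]>lo)&(X[:,2]<hi)]
    print(lo,np.round(Y).astype(int).tolist()[:70])
E
```

```text
[ 14 104 127] [ 27  38 129] [15 56 64] [120   2 128]
tray ((468.0783996582031, 298.6944274902344), (97.4992446899414, 188.35250854492188), 6.238738059997559) 228 mean z 5.528808700916333
pad ((493.8235168457031, -4.432708740234375), (91.59326171875, 61.36024475097656), 64.33269500732422) 107 mean z 7.509892145519962
caddy ((444.8244934082031, -310.20166015625), (109.09984588623047, 124.95256805419922), 18.637611389160156) 207 mean z 15.073955187011313
eraser ((427.6252746582031, 151.50906372070312), (20.892148971557617, 28.0219669342041), 77.21304321289062) 36 mean z 14.097793597342767
clip ((492.4101257324219, -144.79110717773438), (30.693588256835938, 22.249515533447266), 21.216466903686523) 35 mean z 15.286295269349152
tape ((626.6808471679688, -207.05972290039062), (45.12734603881836, 47.012367248535156), 19.407825469970703) 53 mean z 15.976361283684373
84 [[494, -335, 84], [493, -335, 92], [494, -337, 93], [493, -338, 97], [493, -341, 97], [494, -344, 94], [491, -331, 91], [491, -332, 94], [491, -333, 98], [491, -337, 95], [491, -339, 95], [491, -342, 92], [491, -344, 94], [491,
[... 1457 characters left out ...]
9], [472, -310, 69], [472, -313, 67], [469, -255, 69], [470, -295, 63], [470, -296, 68], [470, -298, 69], [470, -301, 73], [470, -303, 74], [470, -307, 69], [470, -309, 73], [470, -312, 69], [467, -254, 65], [467, -254, 72], [467, -293, 61], [467, -294, 66], [467, -295, 69], [467, -297, 73], [467, -300, 71], [468, -301, 73], [468, -304, 72], [468, -306, 73], [468, -308, 74], [468, -312, 70], [468, -315, 68], [464, -252, 72], [465, -292, 63], [465, -295, 63], [465, -296, 68], [465, -298, 67], [465, -299, 72], [465, -302, 71], [465, -304, 72], [465, -307, 71], [465, -309, 73], [465, -311, 72], [465, -314, 72], [462, -252, 71], [463, -293, 63], [463, -294, 65], [463, -296, 67], [463, -298, 69]]
```

View pics/c1.png

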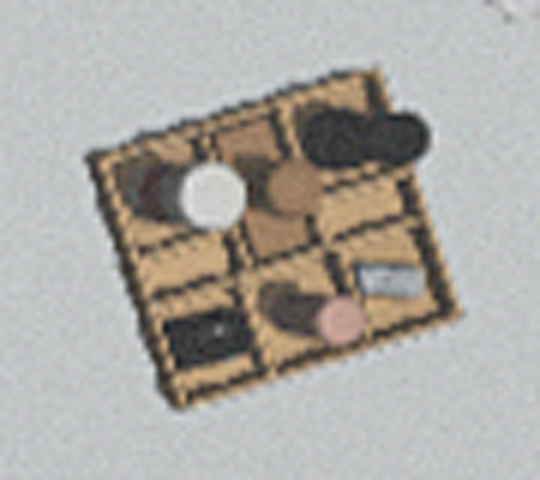

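The zoomed crop shows the glue stick in the back-left pocket at (215,195), the torch in the back-right at (365,138) and the lip balm in the front-middle at (340,320). The stamp's knob is at (295,188). Next I'll move to the caddy through views over the tray and pad, and refine the measurements with the wrist camera.

```bash
cat >> h.py <<'E'
def rel(x,y,z,yaw=None,frm=None):
    """shift (m) along tool axes and turn (deg) to TCP (x,y,z), tool-y at world angle yaw (mod 180)"""
    s=st(); R=np.array(s["ee_rot"]); p=np.array(s["ee_pos"]) if frm is None else np.array(frm)
    d=R.T@(np.array([x,y,z])-p)/1000; cur=np.degrees(np.arctan2(R[1,1],R[0,1]))
    t=0 if yaw is None else -((yaw-cur+90)%180-90)
    print("shift",np.round(d,4),"turn",round(t,1),"cur yaw",round(cur,1),"len",round(np.linalg.norm(d)*1000))
def stat():
    s=st(); R=np.array(s["ee_rot"]); print(round(s["clock"],2),np.round(s["ee_pos"],1),"yaw",round(np.degrees(np.arctan2(R[1,1],R[0,1])),1),"open",round(s["opening"]*93,1),"grip",s["grip_force"],"F",np.round(s["wrist_force"],1),"j",np.round(s["joints"],2))
E
python3 -c "
from h import *
rel(440,300,300,18.6)"
```

```text
shift [-0.3601 -0.2572 -0.1089] turn 58.2 cur yaw 76.8 len 456
```

```bash
python3 -m crank '0.06 -0.05 -0.03 -0.04 10;0.06 -0.1 -0.06 -0.08 20;0.06 -0.15 -0.09 -0.109 30;0.06 -0.2 -0.13 -0.109 40;0.06 -0.25 -0.17 -0.109 50'; python3 -c "
from h import *
stat(); rel(440,300,300,18.6)"
```

```text
clock: 0.72
ee_pos: [341.5, 424.6, 300.6]
ee_rot: [[-0.447, 0.895, 0.001], [0.895, 0.447, 0.001], [0.0, 0.001, -1.0]]
wrist_force: [1.4, 0.5, -0.2]
opening: 0.64
grip_force: 0.0
0.72 [341.5 424.6 300.6] yaw 26.5 open 59.6 grip 0.0 F [ 1.4  0.5 -0.2] j [-1.11  0.36  0.25  1.56 -0.09  1.23 -0.37]
shift [-0.1555  0.0325  0.0005] turn 7.9 cur yaw 26.5 len 159
```

```bash
python3 -m crank '0.06 -0.04 0.008 0 4;0.06 -0.1 0.02 0 8;0.06 -0.136 0.032 0 8;0.06 -0.136 0.032 0 8;0.06 -0.136 0.032 0 8' >/dev/null; python3 - <<'E'
from h import *
stat(); c=cam("wrist"); I,D=vision.read_camera("wrist"); cv2.imwrite("pics/w_tray.png",I); np.savez("w_tray.npz",I=I,D=D,K=c[0],R=c[1],t=c[2])
print(-c[1].T@c[2],c[1],c[0][0,0]); rel(450,0,300,18.6)
E
```

```text
1.35 [429.2 320.1 299.6] yaw 18.9 open 60.0 grip 0.0 F [-0.4  0.  -0.9] j [-0.9   0.35  0.32  1.58 -0.12  1.22 -0.23]
[408.80260282 382.02775484 492.71975084] [[ 0.94593595  0.32435135 -0.00117234]
 [ 0.31511693 -0.91813634  0.24026441]
 [ 0.07685371 -0.22764417 -0.97070677]] 286.27382006218585
shift [-0.31   -0.0844 -0.0005] turn 0.4 cur yaw 19.0 len 321
```

View pics/w_tray.png

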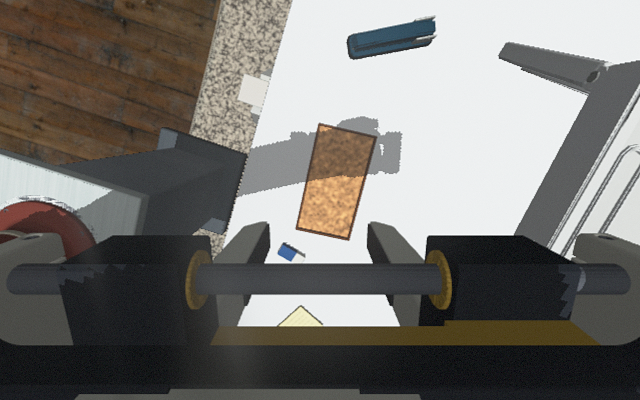

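The wrist view shows the whole tray at (337,182), the eraser at (290,252) and the tip of the pad at (300,318), with the gripper filling the lower part. I'll measure the tray from this picture, then move on towards the pad.

```bash
cat >> h.py <<'E'
def shot(name,tag):
    c=cam(name); I,D=vision.read_camera(name); cv2.imwrite(f"pics/{tag}.png",I); np.savez(tag+".npz",I=I,D=D,K=c[0],R=c[1],t=c[2]); return I,D,c
def load(tag):
    f=np.load(tag+".npz"); return f["I"],f["D"],(f["K"],f["R"],f["t"])
def rect(c,m,z,roi,close=3):
    M=np.zeros(m.shape,np.uint8); x0,y0,x1,y1=roi; M[y0:y1,x0:x1]=m[y0:y1,x0:x1]*255
    M=cv2.morphologyEx(M,cv2.MORPH_CLOSE,np.ones((close,close)))
    k=max(cv2.findContours(M,0,1)[0],key=cv2.contourArea)
    w=np.array([ray(c,u,v,z)[:2] for u,v in k[:,0]],np.float32)
    r=cv2.minAreaRect(w); print(np.round(r[0],1),np.round(r[1],1),round(r[2],1)); return k
E
python3 -m crank '0.06 -0.06 -0.017 0 0;0.06 -0.12 -0.034 0 0;0.06 -0.18 -0.051 0 0;0.06 -0.24 -0.068 0 0;0.06 -0.24 -0.068 0 0' >/dev/null
python3 - <<'E'
from h import *
I,D,c=load("w_tray"); s=cv2.cvtColor(I,cv2.COLOR_BGR2HSV)[...,1]
rect(c,s>60,12,(290,115,385,245))
stat(); I,D,c=shot("wrist","w_pad"); rel(450,-200,260,18.6)
E
```

```text
[466.3 297. ] [ 97.7 187.8] 6.2
2.02 [443.2  65.9 300.6] yaw 18.4 open 60.2 grip 0.0 F [1.6 0.2 0. ] j [-0.55  0.2   0.44  1.8  -0.09  1.16  0.24]
shift [-0.2575 -0.0799  0.0401] turn 0.1 cur yaw 18.7 len 273
```

View pics/w_pad.png

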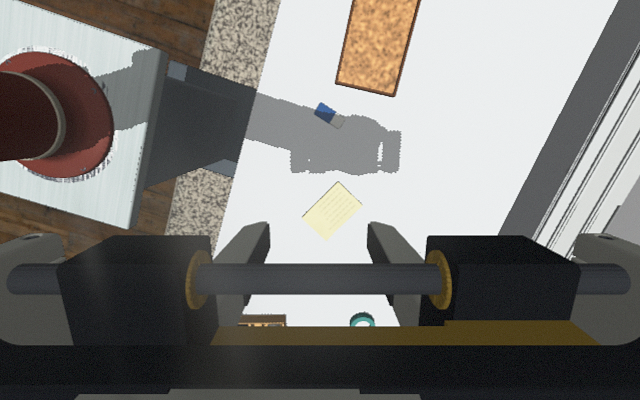

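This view shows the whole pad at (333,211), the eraser at (328,115), and the tray's near end at (365,45).

```bash
python3 - <<'E'
from h import *
I,D,c=load("w_pad"); s=cv2.cvtColor(I,cv2.COLOR_BGR2HSV)[...,1]
rect(c,s>25,6,(295,175,370,245))
rel(468,-375,230,18.6)
E
python3 -m crank '0.06 -0.06 -0.017 0.02 0;0.06 -0.12 -0.034 0.03 0;0.06 -0.18 -0.051 0.04 0;0.06 -0.24 -0.068 0.05 0;0.06 -0.3 -0.085 0.06 0' >/dev/null
python3 -c "
from h import *
stat();rel(468,-375,230,18.6)"
```

```text
[493.1  -6.5] [93.4 63. ] 64.4
shift [-0.4291 -0.1189  0.07  ] turn 0.1 cur yaw 18.7 len 451
2.7 [ 461.7 -234.1  240.2] yaw 19.2 open 60.1 grip 0.0 F [ 1.3  0.  -0.6] j [ 0.05  0.4   0.55  1.74 -0.23  1.07  1.01]
shift [-0.1351 -0.0405  0.01  ] turn 0.6 cur yaw 19.2 len 141
```

```bash

python3 -m crank '0.06 -0.05 -0.015 0.005 0;0.06 -0.1 -0.03 0.01 0;0.06 -0.135 -0.04 0.01 0;0.06 -0.135 -0.04 0.01 0;0.06 -0.135 -0.04 0.01 0' >/dev/null
python3 -c "
from h import *
stat();shot('wrist','w_cad')"
```

```text
3.33 [ 467.2 -373.4  230.2] yaw 19.1 open 60.1 grip 0.0 F [0.  0.  0.7] j [ 0.32  0.54  0.53  1.53 -0.29  1.15  1.24]
```

View pics/w_cad.png

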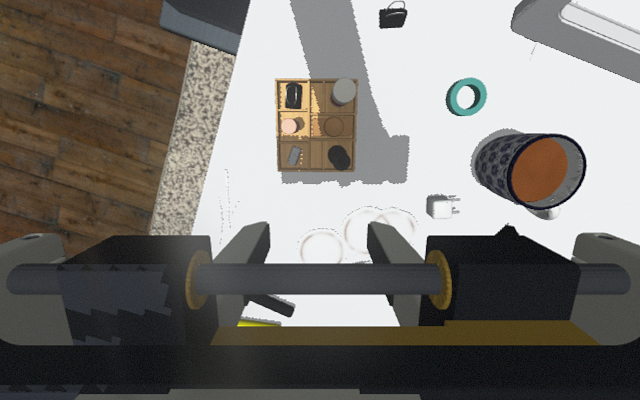

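The wrist view shows the caddy at (316,125), with the glue top at (344,91), torch (339,157), balm (290,126) and stamp knob (334,126). The layout matches the first reading.

```bash
python3 - <<'E'
from h import *
I,D,c=load("w_cad"); h=cv2.cvtColor(I,cv2.COLOR_BGR2HSV); s=h[...,1]
k=rect(c,(s>50)|(h[...,2]<70)&(np.arange(640)[None]<357),24,(270,74,357,175))
print(cv2.boundingRect(k))
K,R,t=c; ctr=np.array([444,-311]); th=np.radians(18.6); X=np.array([np.cos(th),np.sin(th)]); Y=np.array([-X[1],X[0]])
P=cloud(c,D)
for n,(u,v),z in (("glue",(344,91),94),("torch",(339,157),96),("balm",(290,126),72),("stamp",(334,126),72)):
    sub=P[v-20:v+20,u-20:u+20].reshape(-1,3); q=ray(c,u,v,z)[:2]
    m=sub[(abs(sub[:,2]-z)<7)&(np.hypot(*(sub[:,:2]-q).T)<18)]
    print(n,q.round(1),"depth",len(m),np.round((m[:,:2].min(0)+m[:,:2].max(0))/2,1),np.round(m[:,2].mean(),1), "in caddy",np.round([(q-ctr)@X,(q-ctr)@Y],1))
cv2.imwrite("pics/w_cadz.png",cv2.resize(I[65:190,265:365],None,fx=4.8,fy=4.8,interpolation=cv2.INTER_CUBIC))
E
```

```text
[ 444.3 -314.4] [108.4 121.2] 19.1
(275, 79, 82, 93)
glue [ 461.4 -268.3] depth 490 [ 461.6 -266.9] 93.3 in caddy [30.1 34.9]
torch [ 480.6 -337.1] depth 260 [ 485.2 -340.7] 94.1 in caddy [ 26.4 -36.4]
balm [ 415.2 -323.5] depth 209 [ 413.5 -323.6] 71.0 in caddy [-31.3  -2.6]
stamp [ 464.8 -306.3] depth 281 [ 465.1 -306.6] 69.0 in caddy [21.2 -2.2]
```

View pics/w_cadz.png

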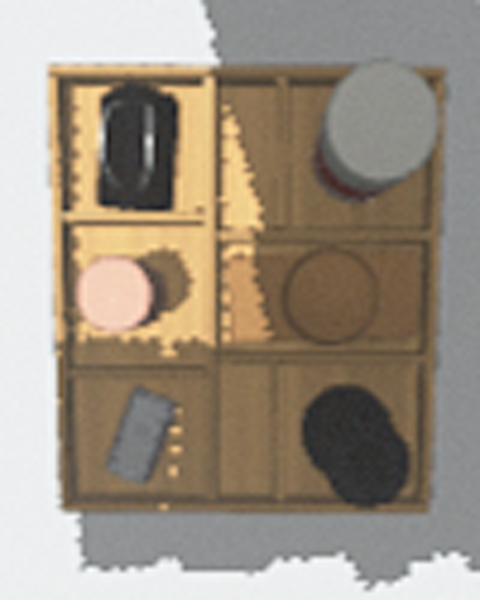

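The zoom confirms all three items standing in their pockets, with the torch at the lower right and the stamp's knob at (330,293). Averaging the views gives a caddy centre of (444.5,-312.8) and a yaw of about 18.8°. The torch comes out first.

```bash
cat >> h.py <<'E'
CAD=np.array([444.5,-312.8]); CY=18.8
def cad(x,y):
    a=np.radians(CY); return CAD+[x*np.cos(a)-y*np.sin(a),x*np.sin(a)+y*np.cos(a)]
TR=np.array([467.2,297.9]); TY=6.2
def tray(x,y):
    a=np.radians(TY); return TR+[x*np.cos(a)-y*np.sin(a),x*np.sin(a)+y*np.cos(a)]
E
python3 -c "
from h import *
rel(*cad(31.5,-38.5),125,18.8)"
```

```text
shift [0.0257 0.0297 0.1056] turn 0.3 cur yaw 19.1 len 113
```

```bash
python3 -m crank '0.06 0.0257 0.0297 0 0.3;0.06 0.0257 0.0297 0.05 0.3;0.06 0.0257 0.0297 0.1 0.3;0.06 0.0257 0.0297 0.105 0.3;0.06 0.0257 0.0297 0.105 0.3' >/dev/null
python3 - <<'E'
from h import *
stat();rel(*cad(31.5,-38.5),56,18.8)
I,D,c=shot("wrist","w_t"); 
E
```

```text
4.0 [ 486.2 -342.2  127.3] yaw 18.6 open 59.8 grip 0.0 F [-0.4 -0.7  1.1] j [ 0.28  0.64  0.49  1.68 -0.36  0.91  1.24]
shift [0.0029 0.0014 0.0713] turn -0.2 cur yaw 18.6 len 71
```

```bash
python3 -m crank '0.06 0.0025 0.001 0.03 0;0.06 0.0025 0.001 0.06 0;0.06 0.0025 0.001 0.071 0;0.06 0.0025 0.001 0.071 0;0.06 0.0025 0.001 0.071 0' >/dev/null;  python3 -c "
from h import *
stat()"
python3 -m crank '0.015 0 0 0 0;0.015 0 0 0 0;0.015 0 0 0 0;0.015 0 0 0 0;0.015 0 0 0 0' >/dev/null
python3 - <<'E'
from h import *
stat()
shot("scene","s_t")
E
```

```text
4.67 [ 486.1 -340.9   56.6] yaw 18.5 open 60.1 grip 0.0 F [-0.9 -0.1  1.3] j [ 0.31  0.72  0.44  1.75 -0.42  0.76  1.28]
5.3 [ 485.  -339.9   54.9] yaw 18.5 open 20.1 grip 29.972017982931334 F [-0.3  0.3  0.4] j [ 0.31  0.72  0.44  1.75 -0.42  0.76  1.28]
```

```bash
python3 -m crank '0.015 0 0 -0.03 0;0.015 0 0 -0.07 0;0.015 0 0 -0.11 0;0.015 0 0 -0.13 0;0.015 0 0 -0.13 0' >/dev/null; python3 -c "
from h import *
stat(); rel(*tray(0,55),186,18.8)"
```

```text
5.97 [ 485.8 -340.6  186.3] yaw 18.5 open 20.4 grip 29.950105471749566 F [ 0.   0.5 -1.5] j [ 0.25  0.57  0.52  1.62 -0.32  1.04  1.2 ]
shift [ 0.665   0.1971 -0.0011] turn -0.3 cur yaw 18.5 len 694
```

```bash
python3 -m crank '0.015 0.04 0.012 0 0;0.015 0.09 0.027 0 0;0.015 0.14 0.0415 0 0;0.015 0.19 0.056 0 0;0.015 0.24 0.071 0 0' >/dev/null; python3 -m crank '0.015 0.05 0.015 0 0;0.015 0.1 0.03 0 0;0.015 0.15 0.0445 0 0;0.015 0.2 0.059 0 0;0.015 0.25 0.074 0 0' >/dev/null; python3 -c "
from h import *
stat(); rel(*tray(0,55),186,18.8)"
```

```text
7.22 [465.6 172.2 183.5] yaw 18.5 open 20.3 grip 29.947973297794306 F [ 0.8  0.7 -0.8] j [-0.76  0.43  0.52  1.88 -0.26  0.91  0.21]
shift [ 0.1723  0.0532 -0.0027] turn -0.3 cur yaw 18.5 len 180
```

```bash
python3 -m crank '0.015 0.05 0.015 0 0;0.015 0.1 0.03 0 0;0.015 0.14 0.043 0 0;0.015 0.165 0.051 0 0;0.015 0.165 0.051 0 0' >/dev/null; python3 -c "
from h import *
stat(); rel(*tray(0,55),62,18.8)"
```

```text
7.85 [460.9 345.4 182.7] yaw 18.8 open 19.7 grip 29.95044363263446 F [ 0.2  0.8 -1.4] j [-0.99  0.55  0.49  1.66 -0.29  1.01 -0.07]
shift [0.0067 0.0031 0.1207] turn 0.0 cur yaw 18.8 len 121
```

```bash
python3 -m crank '0.015 0.006 0.003 0.03 0;0.015 0.006 0.003 0.08 0;0.015 0.006 0.003 0.115 0;0.015 0.006 0.003 0.128 0;0.015 0.006 0.003 0.128 0' >/dev/null; python3 -c "
from h import *
stat(); "
```

```text
8.47 [464.2 348.5  56.8] yaw 18.4 open 20.4 grip 29.946125409873332 F [ 0.2  0.  -0.2] j [-0.94  0.7   0.41  1.78 -0.39  0.74  0.01]
```

```bash
python3 -m crank '0.015 0 0 0.002 0;0.015 0 0 0.002 0;0.015 0 0 0.002 0;0.015 0 0 0.002 0;0.015 0 0 0.002 0' | grep force; python3 -m crank '0.03 0 0 0 0;0.05 0 0 0 0;0.06 0 0 0 0;0.06 0 0 0 0;0.06 0 0 -0.02 0' >/dev/null;  python3 -m crank '0.06 0 0 -0.04 0;0.06 0 0 -0.08 0;0.06 0 0 -0.12 0;0.06 -0.02 0 -0.13 0;0.06 -0.07 -0.01 -0.13 0' >/dev/null; python3 -c "
from h import *
stat(); 
I,D,c=shot('wrist','w_r1'); P=cloud(c,D)
m=(abs(P[...,2]-94)<8)&(np.hypot(P[...,0]-461,P[...,1]-352)<40); q=P[m]; print(len(q),q.min(0),q.max(0))
rel(*cad(31.5,38.5),185,18.8)"
```

```text
wrist_force: [1.4, 0.5, -1.2]
grip_force: 29.9
10.35 [476.5 281.6 204.8] yaw 18.8 open 60.1 grip 0.0 F [0.7 0.2 0.1] j [-0.91  0.49  0.51  1.7  -0.27  1.02  0.03]
327 [453.85722419 338.69399304  90.17019639] [474.16173278 359.07737579  97.16535193]
shift [-0.504  -0.1805  0.024 ] turn -0.8 cur yaw 18.0 len 536
```

```bash
python3 -m crank '0.06 -0.055 -0.02 0 0;0.06 -0.11 -0.04 0.01 0;0.06 -0.165 -0.06 0.02 0;0.06 -0.22 -0.08 0.02 0;0.06 -0.275 -0.1 0.02 0' >/dev/null; python3 -m crank '0.06 -0.05 -0.018 0 0;0.06 -0.1 -0.036 0 0;0.06 -0.15 -0.054 0 0;0.06 -0.2 -0.07 0 0;0.06 -0.2 -0.07 0 0' >/dev/null;python3 -c "
from h import *
stat(); rel(*cad(31.5,38.5),125,18.8)"
```

```text
11.65 [ 463.4 -230.1  184.4] yaw 17.9 open 60.1 grip 0.0 F [ 0.5  0.7 -0.5] j [ 0.04  0.46  0.56  1.83 -0.29  0.94  1.04]
shift [-0.0337 -0.0123  0.0596] turn -0.9 cur yaw 17.9 len 70
```

```bash
python3 -m crank '0.06 -0.034 -0.012 0 -0.9;0.06 -0.034 -0.012 0.03 -0.9;0.06 -0.034 -0.012 0.059 -0.9;0.06 -0.034 -0.012 0.059 -0.9;0.06 -0.034 -0.012 0.059 -0.9' >/dev/null;python3 -c "
from h import *
stat(); rel(*cad(31.5,38.5),56,18.8)"
```

```text
12.28 [ 465.8 -259.9  126.5] yaw 19.4 open 59.9 grip 0.0 F [-0.2  0.   0.4] j [ 0.14  0.56  0.51  1.85 -0.36  0.82  1.16]
shift [-0.0046 -0.0058  0.0705] turn 0.6 cur yaw 19.4 len 71
```

```bash
python3 -m crank '0.06 -0.0046 -0.0058 0.02 0;0.06 -0.0046 -0.0058 0.05 0;0.06 -0.0046 -0.0058 0.07 0;0.06 -0.0046 -0.0058 0.07 0;0.06 -0.0046 -0.0058 0.07 0' >/dev/null;python3 -c "
from h import *
stat(); rel(*cad(31.5,38.5),56,18.8)"
python3 -m crank '0.015 0 0 0 0;0.015 0 0 0 0;0.015 0 0 0 0;0.015 0 0 0 0;0.015 0 0 0 0' >/dev/null; python3 -c "
from h import *
stat()"
```

```text
12.9 [ 462.8 -266.8   57.4] yaw 19.4 open 60.1 grip 0.0 F [-0.3 -0.4  0.4] j [ 0.2   0.65  0.44  1.92 -0.43  0.66  1.24]
shift [ 0.0009 -0.0006  0.0014] turn 0.6 cur yaw 19.4 len 2
13.53 [ 461.8 -266.3   56.1] yaw 19.4 open 25.2 grip 29.993484020233154 F [-0.3 -0.4  0.6] j [ 0.2   0.65  0.44  1.92 -0.43  0.66  1.24]
```

```bash
python3 -m crank '0.015 0 0 -0.03 0;0.015 0 0 -0.07 0;0.015 0 0 -0.11 0;0.015 0 0 -0.13 0;0.015 0 0 -0.13 0' >/dev/null; python3 -c "
from h import *
stat(); rel(*tray(0,0),186,18.8)"
```

```text
14.15 [ 462.5 -266.7  187.2] yaw 19.4 open 25.5 grip 29.98785674571991 F [ 0.  -0.4 -0.4] j [ 0.11  0.48  0.55  1.78 -0.3   0.96  1.13]
shift [5.309e-01 1.923e-01 4.000e-04] turn 0.6 cur yaw 19.4 len 565
```

```bash
python3 -m crank '0.015 0.04 0.0145 0 0;0.015 0.09 0.0325 0 0;0.015 0.14 0.0505 0 0;0.015 0.19 0.069 0 0;0.015 0.24 0.087 0 0' >/dev/null; python3 -m crank '0.015 0.05 0.018 0 0.6;0.015 0.1 0.036 0 0.6;0.015 0.15 0.054 0 0.6;0.015 0.2 0.072 0 0.6;0.015 0.25 0.09 0 0.6' >/dev/null; python3 -m crank '0.015 0.02 0.008 0 0;0.015 0.04 0.015 0 0;0.015 0.04 0.015 0 0;0.015 0.04 0.015 0 0;0.015 0.04 0.015 0 0' >/dev/null; python3 -c "
from h import *
stat(); rel(*tray(0,0),186,18.8)"
```

```text
16.02 [467.4 295.7 186.2] yaw 18.7 open 25.5 grip 29.98792290687561 F [ 0.2 -0.6 -0.5] j [-0.94  0.51  0.51  1.73 -0.29  0.98  0.01]
shift [0.0022 0.0005 0.0002] turn -0.1 cur yaw 18.7 len 2
```

```bash
python3 -m crank '0.015 0 0 0.03 0;0.015 0 0 0.08 0;0.015 0 0 0.115 0;0.015 0 0 0.129 0;0.015 0 0 0.13 0' |grep wrist; python3 -m crank '0.015 0 0 0.13 0;0.03 0 0 0 0;0.05 0 0 0 0;0.06 0 0 0 0;0.06 0 0 0 0' | head -2
```

```text
wrist_force: [-0.2, -0.2, 0.2]
clock: 17.27
ee_pos: [466.9, 297.7, 57.0]
```

That second call had a typo: its first row asked for a further 130 mm down. I'll check for damage before going on.

```bash
python3 -c "
from h import *
stat(); I,D,c=shot('scene','s_g'); cv2.imwrite('pics/s_gz.png',cv2.resize(I[120:270,140:340],None,fx=4,fy=4))"
```

```text
17.27 [466.9 297.7  57. ] yaw 18.8 open 55.4 grip 0.0 F [ 0.3 -0.7  0.8] j [-0.87  0.67  0.42  1.86 -0.41  0.69  0.12]
```

View pics/s_gz.png

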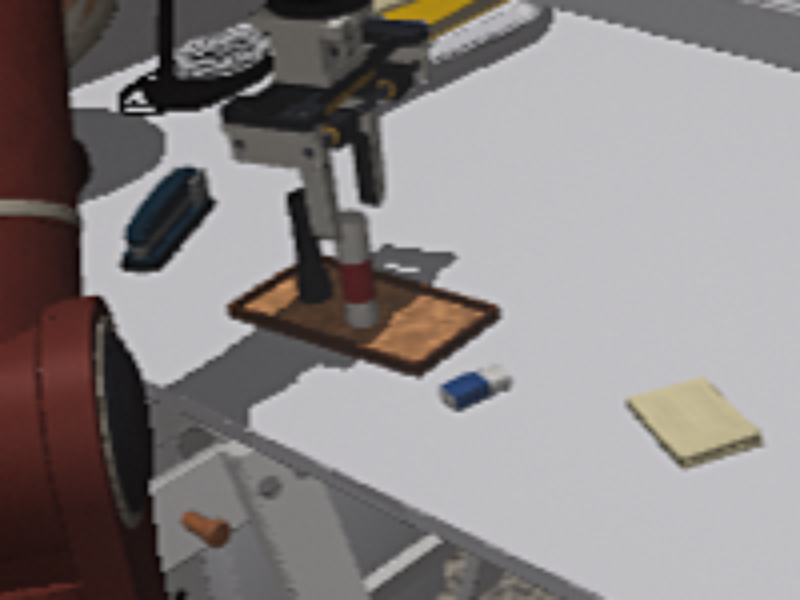

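Both stand upright in the tray, glue stick at (360,270) in the crop and torch at (315,245), and the desk items are untouched. I'll rise and go for the lip balm, turning the tool 90° on the way.

```bash
python3 -m crank '0.06 0 0 -0.03 0;0.06 0 0 -0.07 0;0.06 0 0 -0.11 0;0.06 -0.03 -0.01 -0.13 10;0.06 -0.07 -0.02 -0.13 20' >/dev/null; python3 -c "
from h import *
stat(); rel(*cad(-31.5,0),180,108.8)"
```

```text
17.95 [471.3 225.4 188.1] yaw -1.3 open 60.3 grip 0.0 F [ 0.1  0.1 -0.4] j [-0.91  0.48  0.63  1.81 -0.34  0.96 -0.16]
shift [-0.5495 -0.044   0.0059] turn 69.9 cur yaw -1.3 len 551
```

```bash
python3 -m crank '0.06 -0.055 0 0 10;0.06 -0.11 0 0 20;0.06 -0.165 0 0 30;0.06 -0.22 0 0 40;0.06 -0.275 0 0 50' >/dev/null; python3 -c "
from h import *
stat(); rel(*cad(-31.5,0),180,108.8)"
```

```text
18.57 [464.6 -51.4 186.4] yaw -51.5 open 59.9 grip 0.0 F [-0.1  0.5 -0.7] j [-0.55  0.46  0.9   1.95 -0.45  0.94 -0.33]
shift [-0.2083  0.1813  0.006 ] turn 19.7 cur yaw -51.5 len 276
```

```bash
python3 -m crank '0.036 -0.037 0.035 0 10;0.036 -0.075 0.07 0 19.7;0.036 -0.115 0.105 0 19.7;0.036 -0.155 0.14 0 19.7;0.036 -0.2 0.175 0 19.7' >/dev/null; python3 -m crank '0.036 0 0 0.02 0;0.036 0 0 0.04 0;0.036 0 0 0.06 0;0.036 0 0 0.06 0;0.036 0 0 0.06 0' >/dev/null;python3 -c "
from h import *
stat(); rel(*cad(-31.5,0),43,108.8)"
```

```text
19.82 [ 419.2 -312.2  126.8] yaw -70.9 open 36.1 grip 0.0 F [-0.8  0.7 -0.6] j [ 0.06  0.63  0.85  1.89 -0.6   0.9  -0.02]
shift [-0.0079  0.0086  0.0838] turn 0.3 cur yaw -70.9 len 85
```

```bash
python3 -m crank '0.036 -0.008 0.0086 0 0;0.036 -0.008 0.0086 0.02 0;0.036 -0.008 0.0086 0.03 0;0.036 -0.008 0.0086 0.03 0;0.036 -0.008 0.0086 0.03 0' >/dev/null;python3 -c "
from h import *
stat(); rel(*cad(-31.5,0),43,108.8)"
```

```text
20.45 [ 414.4 -323.2   96.5] yaw -70.9 open 36.2 grip 0.0 F [0.1 0.2 0.7] j [ 0.12  0.67  0.81  1.91 -0.65  0.84  0.03]
shift [ 0.0003 -0.0002  0.0535] turn 0.3 cur yaw -70.9 len 54
```

```bash
python3 -m crank '0.036 0 0 0.02 0;0.036 0 0 0.04 0;0.036 0 0 0.053 0;0.036 0 0 0.053 0;0.036 0 0 0.053 0' |grep wrist; python3 -m crank '0.01 0 0 0 0;0.01 0 0 0 0;0.01 0 0 0 0;0.01 0 0 0 0;0.01 0 0 0 0' >/dev/null; python3 -c "
from h import *
stat()"; python3 -m crank '0.01 0 0 -0.03 0;0.01 0 0 -0.07 0;0.01 0 0 -0.11 0;0.01 0 0 -0.13 0;0.01 0 0 -0.13 0' >/dev/null; python3 -c "
from h import *
stat(); rel(*tray(0,-50),173,108.8)"
```

```text
wrist_force: [-0.2, -0.3, 1.0]
21.7 [ 416.1 -326.    45.8] yaw -70.9 open 10.2 grip 6.199530917219818 F [-0.7 -0.6 12.8] j [ 0.17  0.74  0.73  1.95 -0.74  0.73  0.11]
22.32 [ 414.8 -323.3  174.2] yaw -70.9 open 9.7 grip 0.0 F [-0.3 -0.3 -0.4] j [ 0.05  0.58  0.9   1.83 -0.54  1.   -0.06]
shift [ 2.42e-01 -5.21e-01  3.00e-04] turn 0.3 cur yaw -70.9 len 574
```

The grip slipped off the balm. I'll look at where it is now.

```bash
python3 -m crank '0.06 0 0 -0.01 0;0.06 0 0 -0.03 0;0.06 0 0 -0.05 0;0.06 0 0 -0.05 0;0.06 0 0 -0.05 0' >/dev/null; python3 -c "
from h import *
stat(); I,D,c=shot('wrist','w_b'); J,E,d=shot('top','t_b')
a=cv2.resize(J[195:265,400:480],None,fx=5,fy=5,interpolation=cv2.INTER_CUBIC); 
b=np.zeros((750,400,3),np.uint8); b=np.hstack([cv2.resize(I,(400,250)),cv2.resize(a,(400,250))])
cv2.imwrite('pics/w_bz.png',b)
P=cloud(d,E)[195:265,400:480].reshape(-1,3)
for z0 in (55,60,65): 
  m=P[(P[:,2]>z0)&(P[:,2]<80)&(P[:,0]<440)]; print(len(m),m.mean(0) if len(m) else 0)
"
```

```text
22.95 [ 413.8 -321.9  221.8] yaw -70.9 open 55.6 grip 0.0 F [ 0.5 -0.1 -0.3] j [ 0.02  0.53  0.95  1.76 -0.48  1.11 -0.11]
57 [ 413.29501612 -317.39099296   70.15655847]
56 [ 413.25852129 -317.51610926   70.35410923]
50 [ 413.32460714 -318.26360276   71.43222396]
```

View pics/w_bz.png

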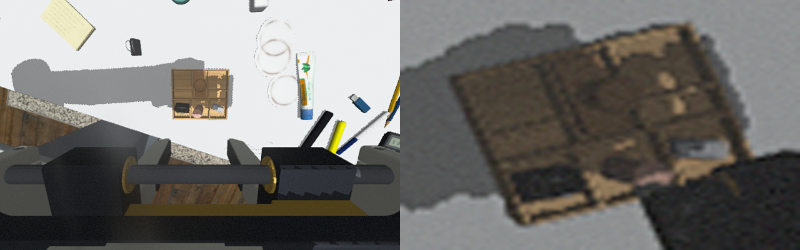

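The wrist half shows the caddy at (200,95) with the balm still in its pocket near (198,112). I'll measure it.

```bash
python3 -c "
from h import *
for tag in ('w_b','w_cad'):
  I,D,c=load(tag); P=cloud(c,D); h=cv2.cvtColor(I,cv2.COLOR_BGR2HSV)
  g=(np.hypot(P[...,0]-415,P[...,1]+323)<22)&(P[...,2]>30)&(P[...,2]<90)
  for lo,hi in((30,45),(45,60),(60,66),(66,80)):
    m=g&(P[...,2]>lo)&(P[...,2]<hi); q=P[m]
    if len(q): print(tag,lo,len(q),np.round(q.min(0)),np.round(q.max(0)),np.round(q.mean(0),1))
  I2=cv2.resize(I[150:200,270:370] if tag=='w_b' else I[100:150,260:360],None,fx=6,fy=6,interpolation=cv2.INTER_CUBIC); cv2.imwrite(f'pics/{tag}_q.png',cv2.convertScaleAbs(I2,alpha=1.4))
print(cad(-31.5,0))"
```

```text
w_b 30 19 [ 416. -332.   30.] [ 422. -315.   43.] [ 421.  -323.2   37.6]
w_b 45 32 [ 415. -330.   45.] [ 422. -312.   60.] [ 420.2 -321.8   52.3]
w_b 60 11 [ 419. -327.   62.] [ 422. -313.   66.] [ 420.9 -320.    63.7]
w_b 66 195 [ 403. -329.   66.] [ 422. -311.   74.] [ 412.9 -319.9   71.4]
w_cad 30 10 [ 417. -330.   33.] [ 423. -315.   45.] [ 421.3 -321.3   40. ]
w_cad 45 7 [ 416. -328.   46.] [ 423. -314.   56.] [ 420.5 -319.7   51.3]
w_cad 60 9 [ 418. -329.   60.] [ 423. -315.   66.] [ 421.6 -321.3   62.8]
w_cad 66 207 [ 404. -333.   68.] [ 423. -314.   73.] [ 413.5 -323.5   71. ]
[ 414.68054831 -322.9513694 ]
```

View pics/w_b_q.png

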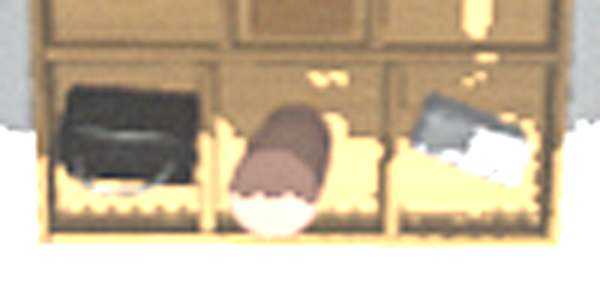

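```bash
python3 -c "
from h import *
P=cloud(cam('top'),np.load('top0.npz')['D'])[195:265,400:480].reshape(-1,3)
m=P[(P[:,2]>65)&(P[:,2]<80)&(P[:,0]<440)]; print(len(m),m.mean(0),m.min(0),m.max(0))
rel(414,-322,43,108.8)"
python3 -m crank '0.04 0 0 0.05 0;0.04 0 0 0.1 0;0.04 0 0 0.13 0;0.04 0 0 0.13 0;0.04 0 0 0.13 0' >/dev/null
python3 -c "
from h import *
stat();rel(414,-322,43,108.8)"
```

```text
58 [ 412.60489985 -321.1990034    71.27829757] [ 404.02992297 -330.54123602   65.83817833] [ 421.00311995 -312.03803705   75.65730266]
shift [0.0004 0.0005 0.1788] turn 0.3 cur yaw -70.9 len 179
23.68 [ 414.5 -323.5   93.8] yaw -70.9 open 39.9 grip 0.0 F [-0.5  0.1 -0.3] j [ 0.12  0.68  0.81  1.91 -0.65  0.83  0.04]
shift [-0.     -0.0016  0.0508] turn 0.3 cur yaw -70.9 len 51
```

```bash
python3 -m crank '0.04 0 -0.003 0.02 0;0.04 0 -0.003 0.04 0;0.04 0 -0.003 0.051 0;0.04 0 -0.003 0.051 0;0.04 0 -0.003 0.051 0' |grep -A1 wrist; 
python3 -c "
from h import *
stat(); I,D,c=shot('scene','s_b1')
cv2.imwrite('pics/s_b1z.png',cv2.resize(I[200:310,350:460],None,fx=5,fy=5))"
```

```text
wrist_force: [-0.0, 0.6, 0.1]
opening: 0.43
24.3 [ 413.7 -320.5   42.9] yaw -70.9 open 40.0 grip 0.0 F [-0.   0.6  0.1] j [ 0.16  0.74  0.73  1.96 -0.74  0.73  0.11]
```

View pics/s_b1z.png

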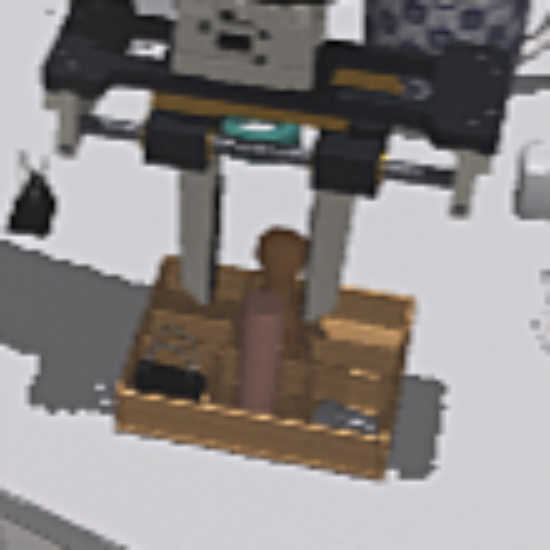

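The balm stands between the fingers at (262,350), but the finger tips at (205,300) and (315,318) look higher or farther back than intended. I'll check with depth.

```bash
python3 -c "
from h import *
I,D,c=load('s_b1'); P=cloud(c,D)
for (u,v) in ((205,270),(200,290),(207,298),(325,280),(320,300),(315,312),(262,310),(262,350),(262,395)):
    uu,vv=350+u/5,200+v/5; print((u,v),P[int(vv),int(uu)].round(1), I[int(vv),int(uu)])
for z in (43,62,72):
  K,R,t=c
  for n,p in(('tcp',np.array([413.7,-320.5,z])),):
    for s in (-20,0,20):
      q=R@(p+s*np.array([.327,-.945,0]))+t; q=K@q/q[2]; print(z,s,((q[:2]-[350,200])*5).round())
"
```

```text
(205, 270) [ 399.6 -301.5   85.8] [87 91 92]
(200, 290) [ 398.  -300.4   75.3] [110 116 116]
(207, 298) [ 399.2 -302.4   72.6] [82 83 84]
(325, 280) [ 414.9 -351.9   92.6] [103 109 111]
(320, 300) [ 414.6 -350.6   81.3] [106 109 112]
(315, 312) [ 412.5 -349.6   76.8] [107 110 111]
(262, 310) [ 406.7 -326.1   70. ] [65 71 92]
(262, 350) [ 404.8 -328.6   49.8] [ 77  85 114]
(262, 395) [ 404.2 -330.6   25.4] [ 77  84 112]
43 -20 [209. 338.]
43 0 [253. 345.]
43 20 [297. 353.]
62 -20 [211. 304.]
62 0 [255. 312.]
62 20 [300. 319.]
72 -20 [212. 287.]
72 0 [257. 294.]
72 20 [302. 302.]
```

The depth shows the tips about 27 mm above where the TCP reading puts them, so the first grip only brushed the balm's top. I'll go lower, keeping the tips above the caddy's 38 mm parts.

```bash
python3 -m crank '0.04 0 0 0.01 0;0.04 0 0 0.02 0;0.04 0 0 0.022 0;0.04 0 0 0.022 0;0.04 0 0 0.022 0' |grep wrist; 
python3 -c "
from h import *
stat(); I,D,c=shot('scene','s_b2'); P=cloud(c,D)
h=cv2.cvtColor(I,cv2.COLOR_BGR2HSV); m=(h[...,1]<35)&(np.hypot(P[...,0]-410,P[...,1]+322)<45)&(P[...,2]>30)&(P[...,2]<110)
n,l,s,_=cv2.connectedComponentsWithStats(m.astype(np.uint8))
for i in range(1,n):
  if s[i,4]>15: q=P[l==i]; print(s[i],q.min(0).round(),q.max(0).round())"
python3 -m crank '0.01 0 0 0 0;0.01 0 0 0 0;0.01 0 0 0 0;0.01 0 0 0 0;0.01 0 0 0 0' |tail -4
```

```text
wrist_force: [0.7, -0.2, 0.2]
24.98 [ 413.3 -320.    20.1] yaw -70.9 open 39.9 grip 0.0 F [ 0.7 -0.2  0.2] j [ 0.19  0.77  0.69  1.98 -0.78  0.68  0.14]
[385 243  10  26 159] [ 391. -305.   41.] [ 415. -287.  110.]
[410 249  10  23 146] [ 410. -359.   49.] [ 424. -342.  109.]
ee_rot: [[0.945, 0.328, 0.0], [0.328, -0.945, -0.0], [0.0, 0.0, -1.0]]
wrist_force: [-0.1, -0.2, 0.7]
opening: 0.198
grip_force: 29.9
```

The balm is held now, at an opening of 18.4 mm and 30 N.

```bash
python3 -m crank '0.01 0 0 -0.03 0;0.01 0 0 -0.07 0;0.01 0 0 -0.11 0;0.01 0 0 -0.13 0;0.01 0 0 -0.13 0' |tail -1; python3 -c "
from h import *
stat(); rel(*tray(0,-52),151,108.8)"
```

```text
grip_force: 29.9
26.27 [ 413.8 -320.4  151.1] yaw -70.9 open 18.8 grip 29.94141787290573 F [-0.9 -0.3 -0.7] j [ 0.06  0.6   0.88  1.86 -0.57  0.95 -0.03]
shift [ 0.2416 -0.5159 -0.0007] turn 0.3 cur yaw -70.9 len 570
```

```bash
python3 -m crank '0.01 0.025 -0.035 0 0;0.01 0.055 -0.08 0 0;0.01 0.08 -0.125 0 0;0.01 0.1 -0.17 0 0;0.01 0.12 -0.215 0 0' >/dev/null; python3 -m crank '0.01 0.02 -0.045 0 0;0.01 0.04 -0.09 0 0;0.01 0.06 -0.14 0 0;0.01 0.08 -0.19 0 0;0.01 0.1 -0.24 0 0' >/dev/null;  python3 -c "
from h import *
stat(); rel(*tray(0,-52),151,108.8)"
```

```text
27.52 [470.9 183.9 148.5] yaw -70.9 open 18.6 grip 29.93995428085327 F [ 0.6 -0.  -0.2] j [-1.03  0.62  0.99  1.91 -0.64  0.97 -0.98]
shift [ 0.0222 -0.0582 -0.0026] turn 0.3 cur yaw -70.9 len 62
```

```bash
python3 -m crank '0.01 0.016 -0.03 0 0;0.01 0.022 -0.05 0 0;0.01 0.022 -0.05 0 0;0.01 0.022 -0.05 0 0;0.01 0.022 -0.05 0 0' >/dev/null;  python3 -c "
from h import *
stat(); rel(*tray(0,-52),151,108.8)"
```

```text
28.15 [476.5 234.7 150.3] yaw -71.1 open 18.4 grip 29.94148313999176 F [-0.4  0.8 -0.1] j [-1.1   0.66  0.99  1.84 -0.65  1.01 -1.07]
shift [ 0.0002 -0.0121 -0.0007] turn 0.1 cur yaw -71.1 len 12
```

```bash
python3 -m crank '0.01 0 0 0.04 0;0.01 0 0 0.09 0;0.01 0 0 0.12 0;0.01 0 0 0.1295 0;0.01 0 0 0.1295 0' |grep -A3 wrist; python3 -m crank '0.015 0 0 0 0;0.025 0 0 0 0;0.04 0 0 0 0;0.04 0 0 0 0;0.04 0 0 0 0' |grep wrist;python3 -m crank '0.04 0 0 -0.02 0;0.04 0 0 -0.06 0;0.04 0 0 -0.1 0;0.04 0 0.03 -0.13 -5;0.04 0 0.08 -0.13 -15' >/dev/null; python3 -c "
from h import *
stat(); I,D,c=shot('top','t_3'); P=cloud(c,D)
m=(P[...,2]>50)&(P[...,2]<110)&(abs(P[...,0]-467)<50)&(P[...,1]>200)&(P[...,1]<390)
n,l,s,_=cv2.connectedComponentsWithStats(m.astype(np.uint8))
for i in range(1,n):
  if s[i,4]>10: q=P[l==i]; z=np.percentile(q[:,2],90); q=q[q[:,2]>z-10]; print(s[i,4],((q.min(0)+q.max(0))/2).round(1))
cv2.imwrite('pics/t_3z.png',cv2.resize(I[150:270,120:340],None,fx=3.5,fy=3.5))
S=cad(21.5,0); rel(*S,150,18.8)"
```

```text
wrist_force: [0.3, 0.4, -0.3]
opening: 0.199
grip_force: 30.0
wrist_force: [-0.9, -0.1, 0.0]
30.02 [504.6 162.  153.7] yaw -55.3 open 40.0 grip 0.0 F [0.4 0.5 0.4] j [-0.91  0.61  0.9   1.84 -0.58  0.97 -0.72]
shift [-0.2906  0.3545  0.0064] turn -74.7 cur yaw -55.9 len 458
```

View pics/t_3z.png

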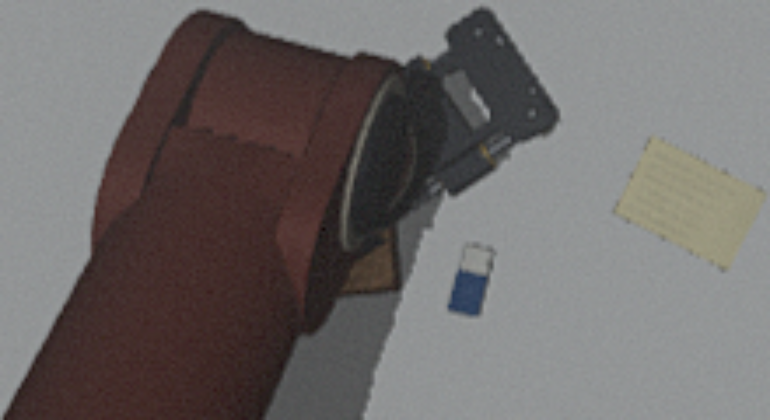

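The arm hides the tray in this view. The eraser (470,280) and pad (690,205) are untouched. I'll check the tray once the arm is clear, and go to the stamp now.

```bash
python3 -m crank '0.05 -0.03 0.038 0 8;0.05 -0.06 0.076 0 15.3;0.05 -0.09 0.115 0 15.3;0.05 -0.12 0.153 0 15.3;0.05 -0.16 0.195 0 15.3' >/dev/null; python3 -c "
from h import *
stat(); I,D,c=shot('top','t_4'); P=cloud(c,D)
m=(P[...,2]>50)&(P[...,2]<110)&(abs(P[...,0]-467)<50)&(P[...,1]>200)&(P[...,1]<390)
n,l,s,_=cv2.connectedComponentsWithStats(m.astype(np.uint8))
for i in range(1,n):
  if s[i,4]>10: q=P[l==i]; z=np.percentile(q[:,2],90); q=q[q[:,2]>z-10]; print(s[i,4],((q.min(0)+q.max(0))/2).round(1))
rel(*cad(21.5,0),150,108.8)"
```

```text
30.7 [479.8 -91.4 151.5] yaw -71.1 open 50.4 grip 0.0 F [-0.  -0.8 -0.1] j [-0.47  0.57  0.95  1.95 -0.59  0.92 -0.47]
67 [474.5 236.1  70.4]
115 [464.5 349.5  93.4]
155 [458.6 289.8  93.3]
shift [-0.0744  0.1896  0.0049] turn -0.8 cur yaw -72.0 len 204
```

```bash
python3 -m crank '0.05 -0.02 0.045 0 0;0.05 -0.04 0.1 0 0;0.05 -0.06 0.15 0 0;0.05 -0.066 0.177 0 -0.8;0.05 -0.066 0.177 0 -0.8' >/dev/null;  python3 -m crank '0.05 0 0 0.02 0;0.05 0 0 0.05 0;0.05 0 0 0.05 0;0.05 0 0 0.05 0;0.05 0 0 0.05 0' >/dev/null; python3 -c "
from h import *
stat(); 
rel(*cad(21.5,0),15,108.8)"
```

```text
32.0 [ 474.9 -279.2  101.8] yaw -70.3 open 49.8 grip 0.0 F [-0.3  0.7 -0.3] j [-0.01  0.7   0.82  1.84 -0.65  0.89 -0.1 ]
shift [-0.0186  0.0216  0.0868] turn 0.9 cur yaw -70.3 len 91
```

```bash
python3 -m crank '0.05 -0.0186 0.0216 0 0.9;0.05 -0.0186 0.0216 0 0.9;0.05 -0.0186 0.0216 0.03 0.9;0.05 -0.0186 0.0216 0.04 0.9;0.05 -0.0186 0.0216 0.04 0.9' >/dev/null; python3 -c "
from h import *
stat(); 
rel(*cad(21.5,0),15,108.8)"
```

```text
32.62 [ 464.  -304.7   60.2] yaw -71.2 open 49.9 grip 0.0 F [ 0.4  0.6 -0.7] j [ 0.08  0.76  0.77  1.86 -0.71  0.82 -0.02]
shift [0.0004 0.0014 0.0452] turn -0.0 cur yaw -71.2 len 45
```

```bash
python3 -m crank '0.05 0 0 0.02 0;0.05 0 0.001 0.04 0;0.05 0 0.001 0.045 0;0.05 0 0.001 0.045 0;0.05 0 0.001 0.045 0' | grep wrist; python3 -m crank '0.015 0 0 0 0;0.015 0 0 0 0;0.015 0 0 0 0;0.015 0 0 0 0;0.015 0 0 0 0' |tail -3;  python3 -m crank '0.015 0 0 -0.02 0;0.015 0 0 -0.05 0;0.015 0 0 -0.09 0;0.015 0 0 -0.1 0;0.015 0 0 -0.1 0' |tail -3; python3 -c "
from h import *
stat(); 
rel(493.5,-5.5,115,-25.6)"
```

```text
wrist_force: [0.7, -0.6, -0.1]
wrist_force: [-0.4, 0.1, 2.4]
opening: 0.235
grip_force: 30.0
wrist_force: [0.1, -0.2, -1.7]
opening: 0.238
grip_force: 30.0
34.5 [ 464.3 -306.2  115.3] yaw -71.2 open 22.2 grip 29.999859700910747 F [ 0.1 -0.2 -1.7] j [ 0.04  0.69  0.84  1.81 -0.63  0.93 -0.08]
shift [ 0.1243 -0.2754  0.0004] turn -45.6 cur yaw -71.2 len 302
```

```bash
python3 -m crank '0.015 0.02 -0.035 0 -5;0.015 0.04 -0.08 0 -14;0.015 0.06 -0.13 0 -23;0.015 0.08 -0.18 0 -32;0.015 0.1 -0.225 0 -40' >/dev/null; python3 -c "
from h import *
stat(); 
rel(493.5,-5.5,115,-25.6)"
```

```text
35.12 [485.4 -58.7 113.8] yaw -30.9 open 22.0 grip 29.997791040223092 F [1.  0.2 0.3] j [-0.38  0.56  0.69  1.99 -0.5   0.78  0.06]
shift [ 0.0498 -0.0204 -0.0012] turn -5.3 cur yaw -30.9 len 54
```

```bash
python3 -m crank '0.015 0.02 -0.01 0 -3;0.015 0.04 -0.018 0 -5.3;0.015 0.04 -0.018 0 -5.3;0.015 0.04 -0.018 0 -5.3;0.015 0.04 -0.018 0 -5.3' >/dev/null; python3 -c "
from h import *
stat(); 
rel(493.5,-5.5,115,-25.6)"
```

```text
35.75 [491.9 -19.4 115.5] yaw -26.1 open 21.7 grip 29.99980908818543 F [ 0.1 -0.8 -0.3] j [-0.46  0.55  0.68  1.98 -0.49  0.78  0.05]
shift [ 0.0131 -0.0047  0.0004] turn -0.5 cur yaw -26.1 len 14
```

```bash
python3 -m crank '0.015 0.0125 -0.0045 0 -0.5;0.015 0.0125 -0.0045 0.03 -0.5;0.015 0.0125 -0.0045 0.05 -0.5;0.015 0.0125 -0.0045 0.05 -0.5;0.015 0.0125 -0.0045 0.05 -0.5' >/dev/null; python3 -c "
from h import *
stat(); 
rel(493.5,-5.5,17,-25.6)"
```

```text
36.38 [494.1  -4.5  66.1] yaw -25.5 open 22.2 grip 29.999889952596277 F [ 0.2  0.3 -0.4] j [-0.43  0.63  0.6   2.02 -0.57  0.66  0.1 ]
shift [-0.0012 -0.0002  0.0491] turn 0.1 cur yaw -25.5 len 49
```

```bash
python3 -m crank '0.015 -0.0008 0 0.02 0;0.015 -0.0008 0 0.04 0;0.015 -0.0008 0 0.046 0;0.015 -0.0008 0 0.048 0;0.015 -0.0008 0 0.048 0' |grep wrist;  python3 -m crank '0.025 0 0 0 0;0.035 0 0 0 0;0.05 0 0 0 0;0.05 0 0 0 0;0.05 0 0 0 0' |grep wrist; python3 -m crank '0.06 0 0 -0.03 0;0.06 0 0 -0.07 0;0.06 0 0 -0.11 0;0.06 0.04 -0.01 -0.13 -8;0.06 0.09 -0.02 -0.13 -18' >/dev/null; python3 -c "
from h import *
stat()
rel(*cad(31.5,0),180,18.8); rel(464.5,349.5,180,18.8)"
```

```text
wrist_force: [-0.2, -0.6, -0.5]
wrist_force: [-0.2, -0.4, 0.3]
38.25 [515.3  84.4 149.6] yaw -7.3 open 60.1 grip 0.0 F [1.3 0.6 0.2] j [-0.62  0.53  0.63  1.86 -0.4   0.87  0.07]
shift [-0.3891  0.009  -0.0307] turn -26.1 cur yaw -7.3 len 390
shift [ 0.2565 -0.0841 -0.0305] turn -26.1 cur yaw -7.3 len 272
```

```bash
python3 -m crank '0.06 0.03 -0.005 -0.02 -9;0.06 0.07 -0.01 -0.05 -18;0.06 0.115 -0.02 -0.07 -26;0.06 0.125 -0.02 -0.07 -26;0.06 0.125 -0.02 -0.07 -26' >/dev/null; cat >> h.py <<'E'
def talls(c,D,x0,x1,y0,y1,lo=50,hi=110):
    P=cloud(c,D); m=(P[...,2]>lo)&(P[...,2]<hi)&(P[...,0]>x0)&(P[...,0]<x1)&(P[...,1]>y0)&(P[...,1]<y1)
    n,l,s,_=cv2.connectedComponentsWithStats(m.astype(np.uint8))
    for i in range(1,n):
        if s[i,4]>10:
            q=P[l==i]; z=np.percentile(q[:,2],85); q=q[q[:,2]>z-6]; a,b=np.percentile(q,2,0),np.percentile(q,98,0); print("tall",s[i,4],((a+b)/2).round(1),(b-a).round(1))
E
python3 - <<'E'
from h import *
stat()
I,D,c=shot("wrist","w_5"); talls(c,D,420,520,190,400)
J,E,d=shot("top","t_5"); print("top"); talls(d,E,420,520,190,400); talls(d,E,440,550,-60,50)
P=cloud(d,E); m=(P[...,2]>14)&(P[...,2]<32)
h=cv2.cvtColor(J,cv2.COLOR_BGR2HSV); x0,y0=290,180
a=cv2.resize(J[180:235,285:350],None,fx=5,fy=5,interpolation=cv2.INTER_CUBIC)
b=cv2.resize(I,(480,300)); a=cv2.resize(a,(int(300*65/55),300)); cv2.imwrite("pics/v5.png",np.hstack([a,b]))
E
```

```text
38.88 [509.7 210.8 216.7] yaw 18.5 open 60.1 grip 0.0 F [-0.  -0.9 -1. ] j [-0.78  0.48  0.53  1.69 -0.27  1.05  0.16]
tall 502 [464.  348.3  94.2] [18.8 18.6  5.7]
tall 543 [458.7 289.   93.3] [23.4 23.9  3.4]
tall 224 [476.1 236.   70.8] [16.9 17.   3.9]
top
tall 89 [493.6  -4.4  71.9] [18.9 18.8  7.9]
```

View pics/v5.png

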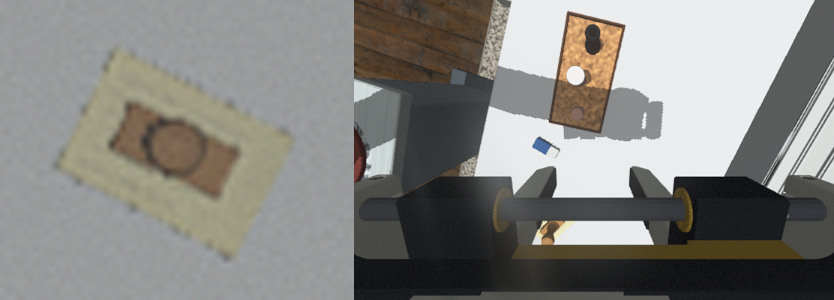

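The stamp stands on the pad, centred and lengthwise (left half, 175,150). All three items are upright in the tray (right half: 592,38; 576,75; 577,113). I'll check the stamp's angle in numbers and fetch the torch.

```bash
python3 - <<'E'
from h import *
J,E,d=load("t_5"); h=cv2.cvtColor(J,cv2.COLOR_BGR2HSV)
print(h[207,317],h[195,312])
rect(d,(h[...,1]>70),23,(290,185,345,230)); rect(d,h[...,1]>25,6,(285,180,350,235))
rel(464,348.5,110,18.8)
E
```

```text
[ 15  91 129] [ 27  44 158]
[494.9  -4.1] [52.9 22.6] 66.5
[493.8  -4.4] [91.6 61.4] 64.3
shift [0.1473 0.0006 0.1064] turn -0.5 cur yaw 18.3 len 182
```

```bash
python3 -m crank '0.06 0.05 0 0 -0.5;0.06 0.1 0 0.02 -0.5;0.06 0.147 0 0.05 -0.5;0.06 0.147 0 0.09 -0.5;0.06 0.147 0 0.1 -0.5' >/dev/null; python3 -m crank '0.06 0 0 0 0;0.06 0 0 0 0;0.06 0 0 0 0;0.06 0 0 0 0;0.06 0 0 0 0' >/dev/null; python3 -c "
from h import *
stat()
rel(464,348.5,36,18.8)"
```

```text
40.23 [463.6 350.6 117.8] yaw 19.0 open 59.8 grip 0.0 F [ 0.4 -0.2 -0.2] j [-0.97  0.63  0.46  1.73 -0.35  0.87 -0.02]
shift [-0.0021 -0.0003  0.0818] turn 0.2 cur yaw 19.0 len 82
```

```bash
python3 -m crank '0.06 -0.002 0 0.03 0;0.06 -0.002 0 0.06 0;0.06 -0.002 0 0.08 0;0.06 -0.002 0 0.08 0;0.06 -0.002 0 0.08 0' |grep wrist; python3 -m crank '0.015 0 0 0 0;0.015 0 0 0 0;0.015 0 0 0 0;0.015 0 0 0 0;0.015 0 0 0 0' |tail -3; python3 -c "
from h import *
stat()";  python3 -m crank '0.015 0 0 -0.03 0;0.015 0 0 -0.07 0;0.015 0 0 -0.11 0;0.015 0 0 -0.13 0;0.015 0 0 -0.13 0' |tail -3; python3 -c "
from h import *
stat()
rel(*cad(31.5,-38.5),166,18.8)"
```

```text
wrist_force: [-0.1, 0.2, -0.3]
wrist_force: [-0.1, -0.4, 0.4]
opening: 0.231
grip_force: 29.9
41.48 [464.1 348.6  37.5] yaw 19.0 open 21.5 grip 29.949220736089046 F [-0.1 -0.4  0.4] j [-0.93  0.73  0.4   1.8  -0.42  0.7   0.04]
wrist_force: [0.2, 0.1, -1.5]
opening: 0.231
grip_force: 29.9
42.1 [465.  349.  168.8] yaw 19.0 open 21.5 grip 29.914635738023208 F [ 0.2  0.1 -1.5] j [-0.99  0.57  0.5   1.67 -0.32  0.98 -0.05]
shift [-0.6576 -0.2039  0.0014] turn 0.2 cur yaw 19.0 len 688
```

```bash
python3 -m crank '0.015 -0.04 -0.0125 0 0;0.015 -0.09 -0.028 0 0;0.015 -0.14 -0.0435 0 0;0.015 -0.19 -0.059 0 0;0.015 -0.24 -0.0745 0 0' >/dev/null;python3 -m crank '0.015 -0.05 -0.0155 0 0.2;0.015 -0.1 -0.031 0 0.2;0.015 -0.15 -0.0465 0 0.2;0.015 -0.2 -0.062 0 0.2;0.015 -0.25 -0.0775 0 0.2' >/dev/null;python3 -c "
from h import *
stat()
rel(*cad(31.5,-38.5),166,18.8)"
```

```text
43.35 [ 479.3 -165.2  165.9] yaw 18.8 open 21.7 grip 29.916230988383177 F [ 0.6 -0.  -0.8] j [-0.07  0.47  0.53  1.87 -0.3   0.88  0.93]
shift [-0.1669 -0.0491 -0.0002] turn 0.0 cur yaw 18.8 len 174
```

```bash
python3 -m crank '0.015 -0.05 -0.015 0 0;0.015 -0.1 -0.03 0 0;0.015 -0.14 -0.042 0 0;0.015 -0.155 -0.046 0 0;0.015 -0.155 -0.046 0 0' >/dev/null;python3 -m crank '0.015 0 0 0 0;0.015 0 0 0 0;0.015 0 0 0 0;0.015 0 0 0 0;0.015 0 0 0 0' >/dev/null;python3 -c "
from h import *
stat()
rel(*cad(31.5,-38.5),166,18.8)"
```

```text
44.6 [ 486.8 -325.6  167.5] yaw 18.8 open 21.5 grip 29.91496842711058 F [-1.5 -0.4 -0.4] j [ 0.24  0.58  0.51  1.66 -0.33  0.99  1.19]
shift [-0.0127 -0.0045  0.0015] turn 0.0 cur yaw 18.8 len 14
```

```bash
python3 -m crank '0.015 -0.0127 -0.0045 0.02 0;0.015 -0.0127 -0.0045 0.06 0;0.015 -0.0127 -0.0045 0.09 0;0.015 -0.0127 -0.0045 0.09 0;0.015 -0.0127 -0.0045 0.09 0' >/dev/null;python3 -c "
from h import *
stat(); I,D,c=shot('scene','s_6')
rel(*cad(31.5,-38.5),76,18.8)"
```

```text
45.23 [ 486.7 -340.4   77.8] yaw 18.8 open 22.0 grip 29.915198145390605 F [ 0.  -0.  -0.5] j [ 0.3   0.7   0.45  1.73 -0.4   0.81  1.27]
shift [0.0015 0.0001 0.0025] turn 0.0 cur yaw 18.8 len 3
```

```bash
python3 -m crank '0.015 0.001 0 0.02 0;0.015 0.001 0 0.035 0;0.015 0.001 0 0.04 0;0.015 0.001 0 0.04 0;0.015 0.001 0 0.04 0' | grep wrist; python3 -m crank '0.025 0 0 0 0;0.035 0 0 0 0;0.05 0 0 0 0;0.06 0 0 0 0;0.06 0 0 0 0' |grep wrist; python3 -m crank '0.06 0 0 -0.03 0;0.06 0 0 -0.08 0;0.06 -0.005 -0.01 -0.13 0;0.06 -0.02 -0.02 -0.15 0;0.06 -0.02 -0.02 -0.15 0' >/dev/null;python3 -c "
from h import *
stat(); I,D,c=shot('wrist','w_7'); talls(c,D,380,530,-390,-230)
print(cad(31.5,-38.5)); h=cv2.cvtColor(I,cv2.COLOR_BGR2HSV)
rel(458.7,289,170,18.8)"
```

```text
wrist_force: [-0.5, -0.6, -0.5]
wrist_force: [0.6, -0.3, 1.1]
47.15 [ 473.5 -366.   189.4] yaw 18.7 open 60.2 grip 0.0 F [-0.   1.  -0.1] j [ 0.31  0.58  0.52  1.6  -0.32  1.05  1.24]
tall 392 [ 486.4 -337.9   94.1] [19.2 18.6  5.7]
[ 486.72668096 -339.09462711]
shift [0.6228 0.1959 0.0175] turn -0.0 cur yaw 18.8 len 653
```

```bash
python3 -m crank '0.06 0.055 0.0175 0 0;0.06 0.11 0.035 0.01 0;0.06 0.165 0.0525 0.017 0;0.06 0.22 0.07 0.017 0;0.06 0.275 0.0875 0.017 0' >/dev/null;python3 -m crank '0.06 0.055 0.0175 0 0;0.06 0.11 0.035 0 0;0.06 0.165 0.0525 0 0;0.06 0.22 0.07 0 0;0.06 0.275 0.0875 0 0' >/dev/null;python3 -m crank '0.06 0.03 0.01 0 0;0.06 0.055 0.017 0 0;0.06 0.055 0.017 0 0;0.06 0.055 0.017 0.0 0;0.06 0.055 0.017 0.0 0' >/dev/null;python3 -c "
from h import *
stat();rel(458.7,289,125,18.8)"
```

```text
49.08 [460.2 269.1 170.2] yaw 18.7 open 59.8 grip 0.0 F [ 0.3 -0.6 -0.6] j [-0.91  0.5   0.51  1.8  -0.29  0.92  0.05]
shift [0.0193 0.005  0.0452] turn -0.1 cur yaw 18.7 len 49
```

```bash
python3 -m crank '0.06 0.0193 0.005 0 0;0.06 0.0193 0.005 0.03 0;0.06 0.0193 0.005 0.06 0;0.06 0.0193 0.005 0.06 0;0.06 0.0193 0.005 0.06 0' >/dev/null;python3 -c "
from h import *
stat();rel(458.7,289,36,18.8)"
```

```text
49.7 [459.5 291.6 111.4] yaw 18.8 open 60.0 grip 0.0 F [ 0.2  0.1 -0.4] j [-0.9   0.58  0.46  1.84 -0.35  0.8   0.07]
shift [-0.0023 -0.0017  0.0754] turn 0.0 cur yaw 18.8 len 75
```

```bash
python3 -m crank '0.06 -0.002 -0.0015 0.03 0;0.06 -0.002 -0.0015 0.06 0;0.06 -0.002 -0.0015 0.075 0;0.06 -0.002 -0.0015 0.075 0;0.06 -0.002 -0.0015 0.075 0' |grep wrist; python3 -m crank '0.018 0 0 0 0;0.018 0 0 0 0;0.018 0 0 0 0;0.018 0 0 0 0;0.018 0 0 0 0' |tail -3; python3 -m crank '0.018 0 0 -0.03 0;0.018 0 0 -0.07 0;0.018 0 0 -0.11 0;0.018 0 0 -0.13 0;0.018 0 0 -0.13 0' |tail -3; python3 -c "
from h import *
stat()
rel(*cad(31.5,38.5),166,18.8)"
```

```text
wrist_force: [0.3, -1.3, -0.3]
wrist_force: [-0.3, -0.4, 0.8]
opening: 0.277
grip_force: 30.0
wrist_force: [0.1, 0.5, -0.7]
opening: 0.275
grip_force: 30.0
51.58 [458.8 288.9 166.7] yaw 18.8 open 25.6 grip 29.99989092350006 F [ 0.1  0.5 -0.7] j [-0.93  0.51  0.51  1.79 -0.3   0.92  0.03]
shift [-5.263e-01 -1.763e-01 -3.000e-04] turn 0.0 cur yaw 18.8 len 555
```

```bash
python3 -m crank '0.018 -0.04 -0.0135 0 0;0.018 -0.09 -0.03 0 0;0.018 -0.14 -0.047 0 0;0.018 -0.19 -0.0635 0 0;0.018 -0.24 -0.0805 0 0' >/dev/null;python3 -m crank '0.018 -0.05 -0.0165 0 0;0.018 -0.1 -0.0335 0 0;0.018 -0.15 -0.05 0 0;0.018 -0.2 -0.067 0 0;0.018 -0.25 -0.083 0 0' >/dev/null;python3 -m crank '0.018 -0.02 -0.006 0 0;0.018 -0.03 -0.01 0 0;0.018 -0.03 -0.01 0 0;0.018 -0.03 -0.01 0 0;0.018 -0.03 -0.01 0 0' >/dev/null;python3 -c "
from h import *
stat()
rel(*cad(31.5,38.5),166,18.8)"
```

```text
53.45 [ 461.9 -258.3  165.4] yaw 19.0 open 25.5 grip 29.99996691942215 F [ 0.5  0.4 -0.4] j [ 0.12  0.5   0.53  1.82 -0.31  0.91  1.12]
shift [-0.0075 -0.0026 -0.0006] turn 0.2 cur yaw 19.0 len 8
```

```bash
python3 -m crank '0.018 -0.0075 -0.0026 0.02 0.2;0.018 -0.0075 -0.0026 0.06 0.2;0.018 -0.0075 -0.0026 0.09 0.2;0.018 -0.0075 -0.0026 0.09 0.2;0.018 -0.0075 -0.0026 0.09 0.2' >/dev/null;python3 -c "
from h import *
stat()
rel(*cad(31.5,38.5),76,18.8)"
```

```text
54.08 [ 462.4 -267.9   76.5] yaw 18.7 open 25.8 grip 29.999888241291046 F [0.9 0.4 0.2] j [ 0.19  0.62  0.45  1.9  -0.4   0.71  1.21]
shift [0.0018 0.     0.0005] turn -0.1 cur yaw 18.7 len 2
```

```bash
python3 -m crank '0.018 0.0015 0 0.02 0;0.018 0.0015 0 0.035 0;0.018 0.0015 0 0.04 0;0.018 0.0015 0 0.04 0;0.018 0.0015 0 0.04 0' | grep wrist; python3 -m crank '0.03 0 0 0 0;0.04 0 0 0 0;0.05 0 0 0 0;0.06 0 0 0 0;0.06 0 0 0 0' |grep wrist; python3 -m crank '0.06 0 0 -0.03 0;0.06 0 0 -0.08 0;0.06 0 0 -0.13 0;0.06 0 0 -0.14 0;0.06 0 0 -0.14 0' >/dev/null;python3 -c "
from h import *
stat(); I,D,c=shot('top','t_8'); talls(c,D,380,530,-390,-230); talls(c,D,420,520,190,400)
print(cad(31.5,38.5))
rel(476,236,170,18.8)"
```

```text
wrist_force: [-0.5, -0.3, -1.1]
wrist_force: [-0.3, 0.8, 1.0]
55.95 [ 461.1 -266.   175.6] yaw 18.6 open 60.3 grip 0.0 F [ 0.1 -0.2 -0.2] j [ 0.12  0.49  0.54  1.8  -0.31  0.93  1.12]
tall 22 [ 490.  -328.5   91. ] [6.5 4.5 9.4]
tall 149 [ 461.4 -264.    94.7] [25.  24.2  7.9]
tall 69 [474.5 236.2  72.5] [16.3 16.8  7.2]
[ 461.91222243 -266.20263409]
shift [0.4702 0.1751 0.0051] turn -0.1 cur yaw 18.7 len 502
```

```bash
python3 -m crank '0.05 0.055 0.0205 0 0;0.05 0.11 0.041 0 0;0.05 0.165 0.0615 0 0;0.05 0.22 0.082 0 0;0.05 0.275 0.1025 0 0' >/dev/null;python3 -m crank '0.05 0.055 0.0205 0 0;0.05 0.11 0.041 0 0;0.05 0.15 0.056 0 0;0.05 0.195 0.0725 0 0;0.05 0.195 0.0725 0 0' >/dev/null;python3 -m crank '0.05 0 0 0.02 0;0.05 0 0 0.05 0;0.05 0 0 0.07 0;0.05 0 0 0.07 0;0.05 0 0 0.07 0' >/dev/null;python3 -c "
from h import *
stat()
rel(475.3,236,21,18.8)"
```

```text
57.88 [476.9 234.2 105.5] yaw 18.6 open 49.9 grip 0.0 F [0.7 0.6 0.1] j [-0.8   0.58  0.47  1.88 -0.36  0.77  0.19]
shift [ 0.0022 -0.001   0.0845] turn -0.2 cur yaw 18.6 len 85
```

```bash
python3 -m crank '0.05 0.002 -0.001 0.03 0;0.05 0.002 -0.001 0.06 0;0.05 0.002 -0.001 0.084 0;0.05 0.002 -0.001 0.084 0;0.05 0.002 -0.001 0.084 0' |grep wrist; python3 -m crank '0.01 0 0 0 0;0.01 0 0 0 0;0.01 0 0 0 0;0.01 0 0 0 0;0.01 0 0 0 0' |tail -3; python3 -m crank '0.01 0 0 -0.03 0;0.01 0 0 -0.07 0;0.01 0 0 -0.11 0;0.01 0 0 -0.14 0;0.01 0 0 -0.14 0' |tail -3; python3 -c "
from h import *
stat()
rel(*cad(-31.5,0),161,18.8)"
```

```text
wrist_force: [0.1, 0.4, 0.3]
wrist_force: [-0.1, -0.2, 1.8]
opening: 0.203
grip_force: 30.0
wrist_force: [-0.1, -0.1, -0.3]
opening: 0.198
grip_force: 30.0
59.75 [476.6 237.1 163.4] yaw 18.6 open 18.4 grip 29.975984394550323 F [-0.1 -0.1 -0.3] j [-0.85  0.5   0.52  1.82 -0.31  0.9   0.14]
shift [-0.5109 -0.2377  0.0008] turn -0.2 cur yaw 18.6 len 563
```

```bash
python3 -m crank '0.01 -0.04 -0.015 0 0;0.01 -0.09 -0.034 0 0;0.01 -0.14 -0.053 0 0;0.01 -0.19 -0.072 0 0;0.01 -0.24 -0.092 0 0' >/dev/null;python3 -m crank '0.01 -0.05 -0.025 0 0;0.01 -0.1 -0.052 0 0;0.01 -0.15 -0.08 0 0;0.01 -0.2 -0.107 0 0;0.01 -0.24 -0.13 0 0' >/dev/null;python3 -m crank '0.01 -0.01 -0.006 0 0;0.01 -0.015 -0.008 0 0;0.01 -0.015 -0.008 0 0;0.01 -0.015 -0.008 0 0;0.01 -0.015 -0.008 0 0' >/dev/null;python3 -c "
from h import *
stat()
rel(*cad(-31.5,0),161,18.8)"
```

```text
61.62 [ 415.9 -304.8  161.4] yaw 18.8 open 18.5 grip 29.9760103225708 F [ 0.5 -0.2 -0.8] j [ 0.23  0.49  0.54  1.86 -0.31  0.88  1.24]
shift [-0.0168 -0.007   0.0004] turn -0.0 cur yaw 18.8 len 18
```

```bash
python3 -m crank '0.01 -0.0168 -0.007 0.02 0;0.01 -0.0168 -0.007 0.06 0;0.01 -0.0168 -0.007 0.095 0;0.01 -0.0168 -0.007 0.095 0;0.01 -0.0168 -0.007 0.095 0' >/dev/null;python3 -c "
from h import *
stat()
rel(*cad(-31.5,0),66,18.8)"
```

```text
62.25 [ 414.9 -324.7   67.6] yaw 18.7 open 18.6 grip 29.976055026054382 F [ 0.2  0.4 -0. ] j [ 0.33  0.63  0.45  1.93 -0.42  0.68  1.36]
shift [0.0017 0.0004 0.0016] turn -0.1 cur yaw 18.7 len 2
```

```bash
python3 -m crank '0.01 0.0015 0 0.02 0;0.01 0.0015 0 0.035 0;0.01 0.0015 0 0.0445 0;0.01 0.0015 0 0.0445 0;0.01 0.0015 0 0.0445 0' | grep wrist; python3 -m crank '0.02 0 0 0 0;0.03 0 0 0 0;0.04 0 0 0 0;0.04 0 0 0 0;0.04 0 0 0 0' |grep wrist; python3 -m crank '0.04 0 0 -0.03 0;0.04 0 0 -0.08 0;0.04 0 0 -0.13 0;0.04 -0.02 0.02 -0.17 0;0.04 -0.05 0.05 -0.21 0' >/dev/null;python3 -m crank '0.06 -0.01 0 0 0;0.06 -0.02 0 0 0;0.06 -0.02 0 0 0;0.06 -0.02 0 0 0;0.06 -0.02 0 0 0' >/dev/null;python3 - <<'E'
from h import *
stat()
I,D,c=shot("wrist","w_9"); talls(c,D,380,530,-390,-230)
J,E,d=shot("top","t_9"); print("top"); talls(d,E,380,530,-390,-230); talls(d,E,440,550,-60,50); talls(d,E,420,520,190,400)
for n in ((31.5,38.5),(31.5,-38.5),(-31.5,0)): print(cad(*n))
h=cv2.cvtColor(J,cv2.COLOR_BGR2HSV)
rect(d,h[...,1]>70,23,(290,185,345,230))
rect(d,(h[...,1]>40)|(h[...,2]>230),13,(245,212,266,245)); rect(d,h[...,2]<80,25,(360,195,390,222)); rect(d,h[...,1]>60,15,(380,140,415,172))
S,F,e=shot("scene","s_9"); cv2.imwrite("pics/fin.png",np.hstack([cv2.resize(I[70:220,240:390],(390,390)),cv2.resize(S[180:310,290:450],(400,390))]))
E
```

```text
wrist_force: [-0.9, 0.4, -0.3]
wrist_force: [0.2, -0.6, -0.0]
64.75 [ 482.9 -372.5  231.6] yaw 18.6 open 60.0 grip 0.0 F [-0.1 -0.5  0.1] j [ 0.29  0.56  0.56  1.5  -0.31  1.17  1.23]
tall 532 [ 462.1 -266.3   93.2] [23.3 23.3  3.6]
tall 228 [ 415.7 -323.6   70.6] [17.1 16.8  3.8]
tall 282 [ 486.6 -338.    93.9] [18.7 18.7  5.6]
top
tall 109 [ 486.2 -336.7   96.2] [17.8 18.8  9.9]
tall 152 [ 461.4 -264.1   94.5] [24.9 24.3  7.3]
tall 68 [ 415.  -321.5   71.3] [16.5 18.   7. ]
tall 89 [493.5  -4.4  72.6] [18.9 18.8  7.5]
[ 461.91222243 -266.20263409]
[ 486.72668096 -339.09462711]
[ 414.68054831 -322.9513694 ]
[494.8  -4.4] [52.2 22.8] 66.5
[427.9 151.4] [20.9 28.6] 77.2
[ 492.3 -144.4] [30.7 21.4] 21.2
[ 626.9 -206.6] [45.9 46.4] 45.7
```

View pics/fin.png

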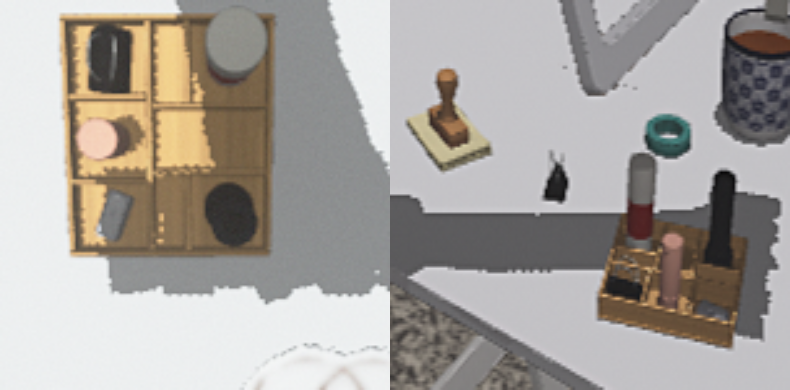

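The final views show the balm (100,138), glue stick (237,40) and torch (232,215) upright in their own pockets. The stamp stands on the pad (448,105) and the eraser, clip and tape have not moved.

```bash
python3 -c "
from h import *
print(ticket.hand_in())"
```

```text
the job is handed in; nothing more can be done
None
```

I handed the job in at about 65 s, result not shown: the stamp stands knob up mid-pad (about 2° and 1 mm off), the torch, glue stick and lip balm are back upright within about 2 mm of their pocket centres, and the eraser, clip and tape are unmoved; one mistyped row briefly pressed the glue stick into the tray with an unmeasured peak force, and the first balm grip slipped and was redone.

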